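# Close the nest-box board clamp five clicks and hold it

## Task

Two boards of a nest-box front lie in the bench clamp: first turn the clamp's black dial clockwise until its white pointer stands at the green mark. Then take the lever by its upright red grip and swing it clockwise (seen from above) exactly five clicks from its rest stop, without slipping over a sixth, and finish still holding it there with the fingers, because its spring draws it back if let go. Leave the glue bottle, the tape measure and the wood offcut where they stand.

Things in the scene. Friction and masses are not known exactly. Their poses are not given: they have to be found in the camera images.
- clamp: Bench clamp, fixed: plywood plate 350 x 300 x 18 mm. Origin at the centre of its underside, on the table; z up, x from the dial side towards the blue fence behind the boards, y to the left of that (offsets are in this frame). Dial axis at x -100, y +85 mm; lever pivot at x -35, y -30 mm. Besides dial and lever nothing on it is higher than 55 mm above the table.
- dial (a joint): Angle of the black dial (rad), 0 to 2.2, growing clockwise from above. Five click stops 0.55 apart, each with a coloured dot: 0 white, 0.55 yellow, 1.10 green, 1.65 blue, 2.20 red. At 0 the pointer points along the clamp's -x. It starts at white or yellow. A stop pulls in within about 0.2 rad; some 0.1 N m turns it over a ridge.
- dial_grip (a point): Centre of the dial's grip bar, on the dial's axis, 60 mm above the table. The bar is 44 mm long (along the pointer), 14 mm wide, and stands 42 to 75 mm above the table on a 48 mm round skirt; a white line at one end is the pointer. The point's x axis lies along the bar, away from the pointer end. Pinch it from above across its 14 mm.
- ratchet (a joint): Angle of the lever (rad), growing clockwise from above: 0 at the rest stop, where it starts, to 1.125. A spring pawl clicks into a notch at each 0.15 (fifth 0.75, sixth 0.90), ridges half-way; it does not catch, the spring draws the lever home if let go. Push at the grip: about 3 to 10 N, rising out of a notch, easing by 2 N or more over a ridge. At the fifth click the jaw just meets the boards.
- lever_grip (a point): Middle of the upright red round grip at the lever's end: 18 mm diameter, 58 mm high (45 to 103 mm above the table; this point at 78 mm), 110 mm from the pivot. At rest it lies from the pivot along the clamp's -y and swings towards the clamp's -x. It is rigid with the lever and turns with it; the point's axes turn with the lever and match the clamp's at rest.
- glue: White glue bottle with orange cap, 52 mm diameter, 150 mm high, loose, left of the clamp (+y side). Origin at the centre of its underside. Leave alone.
- tape: Yellow tape measure, 65 x 34 x 60 mm high, loose, right of the clamp (-y side). Origin at the centre of its underside. Leave alone.
- offcut: Pale wood offcut 110 x 70 x 20 mm lying flat, loose, left of the clamp (+y side). Origin at the centre of its underside. Leave alone.

How it is judged:
On the way, in this order (a step that is already met when the one before it is completed fails the run):
1. the dial stands at the green mark while the lever is still at rest (value of joint dial between 0.9 and 1.3 rad and value of joint ratchet below 0.1 rad), for 0.3 s.
2. the fingers hold the lever at the fifth click (value of joint ratchet between 0.68 and 0.83 rad and contact force between the fingers and ratchet_c3 above 1 N), for 0.3 s.
At the end, for the whole second after the job is handed in: The dial is within 0.2 rad of the green mark (1.10), the lever stands still at the fifth click (0.68 to 0.83 rad) with the fingers pressing on its red grip with more than 1 N, and the bystanders are within 20 mm of where they stood (all of step 2 and value of joint dial between 0.9 and 1.3 rad and velocity of joint ratchet between -0.1 and 0.1 rad/s and distance of each of glue, tape, offcut from where it was at the start of the episode below 0.02 m); the arm keeps its last pose, push and grip.
It fails at once if the lever goes over into the sixth click (value of joint ratchet above 0.85 rad).
It fails at once if a bystander is shoved or knocked over (distance of any of glue, tape, offcut from where it was at the start of the episode above 0.02 m or angle between any of glue, tape, offcut's own z axis and vertical above 0.4 rad).
It also fails if it takes over 72 s, if anything falls off the work surface, if the arm or the gripper's body presses on something with over 40 N, if the wrist force passes 120 N, or if a joint passes its speed limit or range.

## Robot

A 6-joint arm with a two-finger parallel gripper is mounted at the origin on the work surface. World frame = base frame: x ahead of the robot, y to its left, z up, the work surface at z = 0. Lengths are in m, angles in rad, forces in N, time in s.
With the tool pointing down it reaches from about 0.3 to 0.85 m from the base axis. Payload 4.2 kg.
Tool frame: the origin (TCP) lies midway between the tips of the shut fingers; the grasp point (between the pads) lies hold_point_z behind it (hold_point_z is the distance from the TCP to the grasp point, in m); z points along the fingers, y is the line along which they close (so a half turn about z gives the same grasp; the last joint's range is limited). The gripper opens to 91 mm and grips with 3 to 60 N. Pads are 32 mm wide; open, the fingers measure 118 mm over their backs; the gripper's body (76 mm by 178 mm) begins 60 mm behind the grasp point.
Start: joints at [1.302, 0.32, 1.565, -0, 1.257, -0.02], TCP at [0.142, 0.557, 0.214] pointing down, gripper open.
Joint ranges: [-3.11, 3.11], [-0.84, 2.01], [0.21, 2.61], [-1.34, 4.49], [0.05, 2.63], [-2.56, 2.56]. Speed limits (rad/s): [2.57, 2.57, 3.14, 3.14, 3.14, 3.14].

## Interface

Orientations are given as a 3x3 rotation matrix whose columns are the frame's x, y, z axes.
In Python, from plant import * gives the robot as it stands. The module is installed in compiled form; this text tells all that it offers. Calls block until the motion is done:
- move_ptp(position, orientation): joint-space move of the TCP to a pose.
- move_straight(position, rot=None, vel=0.15): straight line of the TCP; rot=None keeps the orientation; vel is the mean speed in m/s.
- move_j(angles): joint-space move.
- open_jaws() and clamp(f_grip=None): open the fingers fully, or close them until they stop; f_grip is the grip in N (None keeps the last).
- wait(seconds).
- inverse_kinematics(position, orientation): joint angles nearest the present ones, or None.
- get_obs(): the state.
- read_camera(name): name is "scene" or "top"; returns a dict with "frame" (400x640x3 uint8, red, green, blue), "mtx" (3x3 intrinsics, pixels), "world_from_camera" (4x4, takes a point from camera to world coordinates). Camera axes: x right, y down, z forward; pixel columns grow to the right and rows downward; lengths in m; the calibration is good to about 2 mm. A picture is of the moment at which its call begins. There is no depth.
A pose or a line that the arm cannot do raises MotionError and nothing moves.
- hand_in(): hands the job in; it is judged then, once.
Trained networks look in a picture, given as the dict that the camera call returned (one of the last four; its "shot" number tells which), for a name from the list of things; names that differ only in an ending like _2 or _b are one class to them, and where a whole thing is asked for, a point or a joint stands for the part that bears it (a point fixed in the world has none). Each returns a list of dicts, best first, with "confidence" (0 to 1); they miss things now and then, are a little off and sometimes report something else, mostly with a low value. They report only what shows in the picture. A call takes as long as a camera call.
- recognise(picture, target): "xy" ([column, row] in pixels, amid what is visible of it).
- pinpoint(picture, target): "xy" ([column, row] in pixels: a listed point, or the origin of a listed thing).
The state is a dict: "time_s": time; "joint_positions": joint angles; "dq": joint speeds; "tau": joint torques, N m; "tcp_pos": TCP position; "tool_rot": TCP orientation; "force": force on the tool from outside, world axes, zero at the start; "ft_torque": the same for the moment, N m; "grip_width": opening from 0.0 (shut) to 1.0 (fully open); "grip_force": force on a finger pad.
Only numpy, scipy, OpenCV 4.12 (cv2) and the standard library are available. Lean on these libraries where they do the work, as an engineer would, in place of code of your own. Each camera call takes 0.05 s, during which the arm holds its last target. There are 200 camera calls.

## Working session

There is one attempt and no reset: what is moved stays moved. The work goes in short steps, each a Python script; the robot and the scene stay as the last script left them, time stands still between calls to the robot, and variables do not carry over. Pictures are saved under pics/ and viewed, at most 10 in all, crops included, and the job is handed in when it is done.

```bash
mkdir -p pics; cat > h.py <<'E'
from plant import *
import numpy as np, cv2
def ray(p,xy,z):
    M=np.array(p["world_from_camera"]);K=np.array(p["mtx"])
    d=M[:3,:3]@np.linalg.solve(K,[xy[0],xy[1],1.]);o=M[:3,3]
    return o+d*(z-o[2])/d[2]
def save(p,n,crop=None,s=1):
    f=p["frame"][:,:,::-1]
    if crop: f=f[crop[1]:crop[3],crop[0]:crop[2]]
    cv2.imwrite("pics/"+n,cv2.resize(f,None,fx=s,fy=s,interpolation=cv2.INTER_CUBIC))
E
python3 - <<'E'
from h import *
Z=dict(clamp=0,dial_grip=.06,lever_grip=.078,glue=0,tape=0,offcut=0)
for c in("top","scene"):
    p=read_camera(c);save(p,c+"0.png")
    print(c,np.round(p["world_from_camera"],2).tolist())
    for n,z in Z.items():
        for r in pinpoint(p,n)[:2]: print(n,np.round(r["xy"],1),round(r["confidence"],2),np.round(ray(p,r["xy"],z),4))
o=get_obs();print(o["time_s"],o["tool_rot"],[k for k in o], o.get("hold_point_z"))
try: print(hold_point_z)
except Exception as e: print(e)
E
```

```text
top [[-0.01, -1.0, 0.09, 0.51], [-1.0, 0.01, 0.04, 0.0], [-0.04, -0.09, -1.0, 1.07], [0.0, 0.0, 0.0, 1.0]]
clamp [330.5 203.7] 0.92 [0.6135 0.0194 0.    ]
lever_grip [384.5 207.9] 0.94 [ 0.5937 -0.1157  0.078 ]
lever_grip [328.9 202. ] 0.69 [0.6105 0.0222 0.078 ]
glue [234.5 189.2] 0.62 [0.6571 0.2806 0.    ]
tape [414.  143.5] 0.64 [ 0.7739 -0.2091  0.    ]
tape [235.4 192.9] 0.55 [0.6469 0.2781 0.    ]
offcut [251.1 262.8] 0.66 [0.4576 0.2342 0.    ]
scene [[-0.35, 0.52, -0.78, 1.37], [0.94, 0.18, -0.31, 0.34], [-0.02, -0.84, -0.55, 0.63], [0.0, 0.0, 0.0, 1.0]]
clamp [321.1 230.5] 0.93 [0.6198 0.0303 0.    ]
dial_grip [356.5 191. ] 0.73 [0.4914 0.0882 0.06  ]
lever_grip [273.2 194.5] 0.72 [ 0.6083 -0.1102  0.078 ]
glue [410.3 254.7] 0.67 [0.6378 0.2711 0.    ]
tape [212.2 246.2] 0.78 [ 0.7718 -0.2084  0.    ]
offcut [410.1 208.7] 0.88 [0.4412 0.2343 0.    ]
0.7 [[-9.69207633e-01  2.46244913e-01  8.42284058e-05]
 [ 2.46244922e-01  9.69207625e-01  1.33758760e-04]
 [-4.86973992e-05  1.50380828e-04 -9.99999988e-01]] ['time_s', 'joint_positions', 'dq', 'tau', 'tcp_pos', 'tool_rot', 'force', 'ft_torque', 'grip_force', 'grip_width'] None
0.0188
```

```bash
python3 -c "
import cv2
a=cv2.imread('pics/top0.png')[110:290,210:450];cv2.imwrite('pics/topc.png',cv2.resize(a,None,fx=3.3,fy=3.3,interpolation=2))
a=cv2.imread('pics/scene0.png')[130:290,180:440];cv2.imwrite('pics/scenec.png',cv2.resize(a,None,fx=3,fy=3,interpolation=2))"
```

```text
(no output)
```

View pics/topc.png

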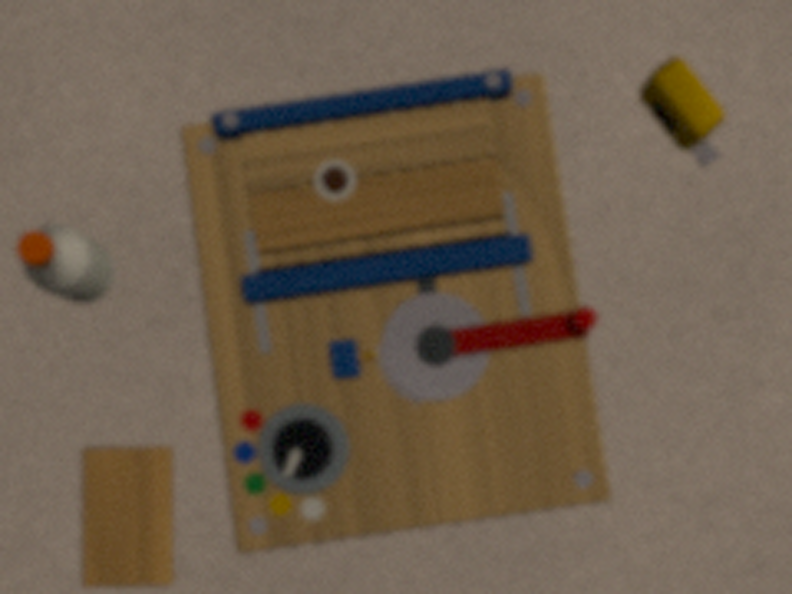

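View pics/scenec.png

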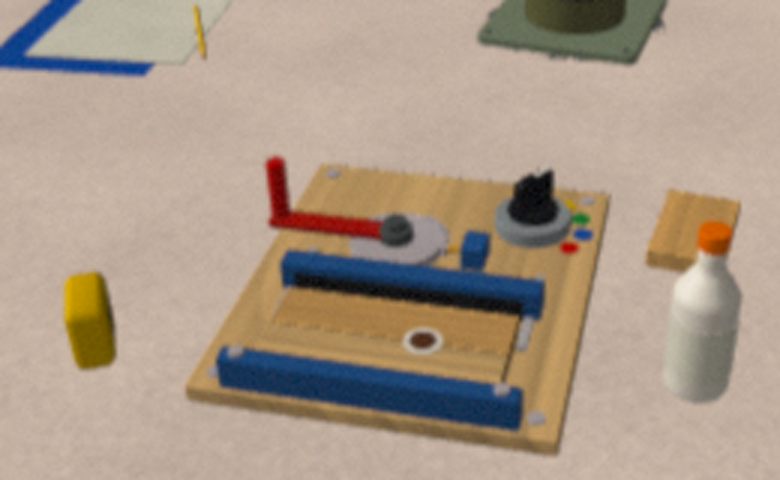

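The clamp is yawed about 8° and the dial pointer stands at yellow, crop (288,470) → full picture about (297,252). The lever grip is at crop (580,318) → about (386,206), and the bystanders are well clear. Next I'll fit the clamp pose from the plate corners.

```bash
cat >> h.py <<'E'
def cp(x,y,z=0): # clamp->world
    from json import load
    a,tx,ty=load(open("clamp.json"));c,s=np.cos(a),np.sin(a)
    return np.array([tx+c*x-s*y,ty+s*x+c*y,z])
def down(a): # tool y axis at world angle a, z down
    y=np.array([np.cos(a),np.sin(a),0]);z=np.array([0,0,-1.]);return np.column_stack([np.cross(y,z),y,z])
E
python3 - <<'E'
from h import *
import json
from scipy.optimize import least_squares
p=read_camera("top")
cr=np.array([[183,125],[540,75],[607,497],[240,550],[437,345],[303,447]])/3.3+[210,110]
L=np.array([[.175,.15],[.175,-.15],[-.175,-.15],[-.175,.15],[-.035,-.03],[-.1,.085]]);z=[.018]*4+[.05,.06]
W=np.array([ray(p,c,h)[:2] for c,h in zip(cr,z)])
def f(v):
    c,s=np.cos(v[0]),np.sin(v[0]);return (L@np.array([[c,s],[-s,c]])+v[1:]-W).ravel()
r=least_squares(f,[0,.61,.02]);json.dump(list(r.x),open("clamp.json","w"))
print(r.x,np.round(r.fun.reshape(-1,2)*1e3,1))
print("dial",cp(-.1,.085),"lever",cp(-.035,-.14))
for c in("top","scene"):
    q=read_camera(c)
    for n,P in(("dial",cp(-.1,.085,.075)),("lev",cp(-.035,-.14,.078))):
        M=np.linalg.inv(np.array(q["world_from_camera"]));u=np.array(q["mtx"])@(M@[*P,1])[:3];print(c,n,u[:2]/u[2])
a=r.x[0]
d=cp(-.1,.085)
for t in(.55,1.1):
    b=a+np.pi-t+np.pi/2   # across bar
    for k in(-2,-1,0):
        print(t,k,inverse_kinematics(d+[0,0,.05],down(b+k*np.pi)))
l=cp(-.035,-.14)
for k in(-1,0,1): print(k,inverse_kinematics(l+[0,0,.06],down(a+k*np.pi)))
print(get_obs()["time_s"])
E
```

```text
[0.13045067 0.61228617 0.02337264] [[ 0.6  2.3]
 [ 4.2 -3.5]
 [-2.4 -4.2]
 [-2.5  2.6]
 [ 1.   0.6]
 [-0.9  2.3]]
dial [0.50207895 0.09464233 0.        ] lever [ 0.59579489 -0.11999066  0.        ]
top dial [300.39228098 245.90609329]
top lev [386.20954407 207.03869197]
scene dial [357.73649907 188.70273237]
scene lev [272.1115625  191.53738851]
0.55 -2 [ 1.63804410e-01  3.86350562e-01  1.93491376e+00 -4.44089210e-16
  8.20328333e-01  2.15415007e+00]
0.55 -1 [ 1.63804410e-01  3.86350562e-01  1.93491376e+00 -4.44089210e-16
  8.20328333e-01 -9.87442583e-01]
0.55 0 [ 1.63804410e-01  3.86350562e-01  1.93491376e+00 -4.44089210e-16
  8.20328333e-01  2.15415007e+00]
1.1 -2 None
1.1 -1 [ 1.63804410e-01  3.86350562e-01  1.93491376e+00 -4.44089210e-16
  8.20328333e-01 -4.37442583e-01]
1.1 0 None
-1 None
0 [-2.17660583e-01  5.00194669e-01  1.69410080e+00 -4.44089210e-16
  9.47297183e-01 -3.48111249e-01]
1 None
0.85
```

```bash
python3 - <<'E'
from h import *
a=.13045; d=cp(-.1,.085)
R=lambda t:down(a-np.pi/2-t+np.pi)if 0 else down(a+np.pi-t+np.pi/2-np.pi)
move_ptp(d+[0,0,.16],R(.55))
move_straight(d+[0,0,.052],vel=.12)
o=get_obs();print(o["time_s"],o["tcp_pos"],o["force"],o["joint_positions"][5])
clamp(20)
o=get_obs();print(o["grip_width"],o["grip_force"],o["force"],o["ft_torque"])
for t in(.75,.95,1.12):
    move_straight(d+[0,0,.052],R(t)); o=get_obs();print(t,o["time_s"],o["joint_positions"][5],o["force"],o["ft_torque"])
open_jaws()
move_straight(d+[0,0,.14],vel=.15)
l=cp(-.035,-.14)
move_ptp(l+[0,0,.19],down(a))
print(get_obs()["time_s"])
p=read_camera("top");save(p,"t1.png",(210,110,450,290),3.3)
E
```

```text
4.0167 [0.50265852 0.09480569 0.05257669] [-0.43109088 -0.16327223  0.36922242] -0.9874602711976589
0.1521507220282815 19.99190390110016 [ 1.14717267  4.10328231 -0.99226135] [ 0.61209152 -0.1264705   0.02757242]
0.75 5.525 -0.7902608003691188 [ 1.10080147  4.71029038 -2.23834251] [ 0.9219776  -0.19943421  0.01440555]
0.95 5.875 -0.5902700439488845 [ 1.27116609  6.20315223 -1.39753315] [ 1.01449263 -0.16700062 -0.02013689]
1.12 6.1917 -0.420536518539255 [ 0.41863465  5.98843929 -1.95225843] [ 1.01998307 -0.13996381  0.05683263]
9.1
```

View pics/t1.png

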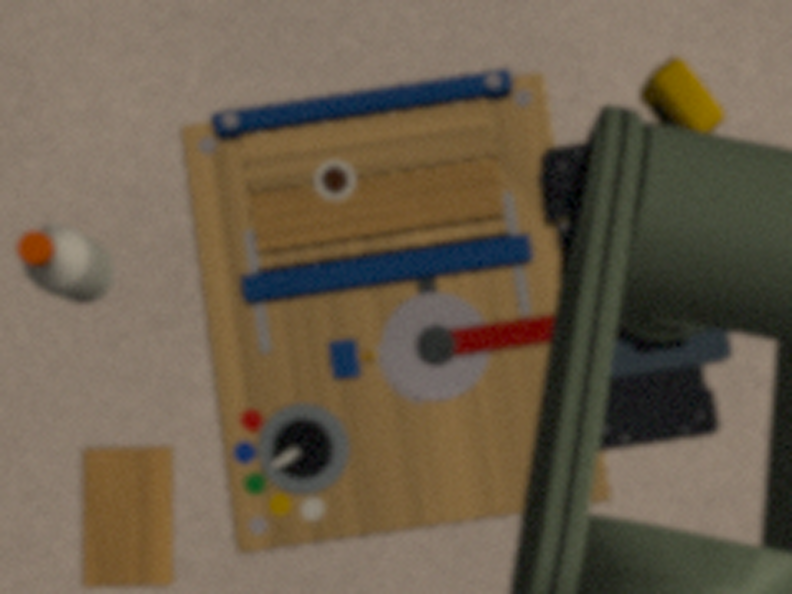

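The dial pointer, crop (275,465), now points at the green dot (255,483). Next I'll grip the lever.

```bash
python3 - <<'E'
from h import *
a=.13045; l=cp(-.035,-.14)
move_straight(l+[0,0,.062],vel=.1)
o=get_obs();print(o["time_s"],o["tcp_pos"],o["force"])
clamp(12);wait(.3)
o=get_obs();print(o["grip_width"],o["grip_force"],o["force"],o["tcp_pos"])
p=read_camera("scene");save(p,"s2.png",(180,130,440,290),3)
E
```

```text
10.5833 [ 0.5963249  -0.12011317  0.06271312] [-0.23768182  0.80171835  0.46795314]
0.1939710693638644 12.000531703233719 [ 4.94353791  1.68446012 -3.4676614 ] [ 0.59684798 -0.1198881   0.0620635 ]
```

View pics/s2.png

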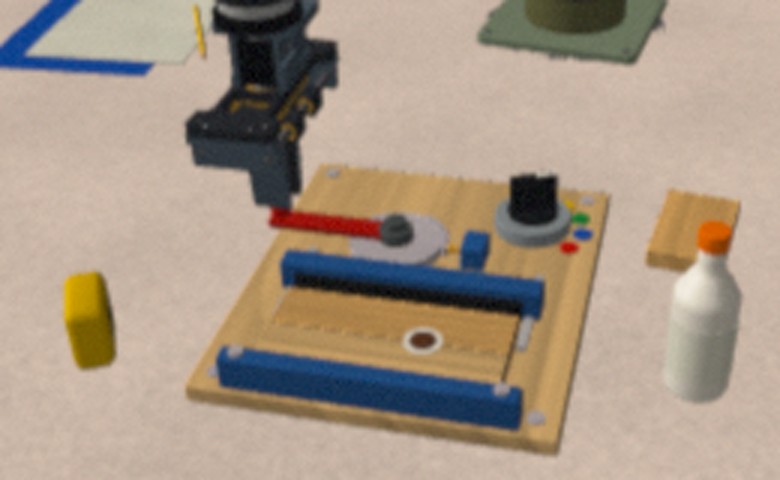

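The fingers hold the red grip (width 17.7 mm, matching its 18 mm). Now I'll swing it in small steps and log the tangential force.

```bash
cat >> h.py <<'E'
def swing(ts,a=.13045):
    P=cp(-.035,-.03)
    for t in ts:
        q=cp(-.035-.11*np.sin(t),-.03-.11*np.cos(t),.062)
        move_straight(q,down(a-t),vel=.04)
        o=get_obs();v=np.array(o["tcp_pos"])[:2]-P[:2]
        ang=a-np.pi/2-np.arctan2(v[1],v[0]);tan=np.array([-np.cos(a-t),-np.sin(a-t)])
        print("%.3f act %.3f r %.4f Ft %.1f Fr %.1f grip %.0f t %.1f"%(t,ang,np.hypot(*v),-tan@np.array(o["force"])[:2],np.array(o["force"])[:2]@v/.11,o["grip_force"],o["time_s"]))
E
python3 - <<'E'
from h import *
clamp(30)
swing(np.arange(.025,.601,.025))
E
```

```text
0.025 act 0.011 r 0.1100 Ft 8.7 Fr -0.7 grip 30 t 12.5
0.050 act 0.041 r 0.1100 Ft 5.8 Fr -2.3 grip 30 t 12.8
0.075 act 0.070 r 0.1099 Ft 4.8 Fr -0.3 grip 30 t 13.0
0.100 act 0.100 r 0.1099 Ft 3.5 Fr -2.1 grip 30 t 13.3
0.125 act 0.126 r 0.1099 Ft 3.1 Fr -1.1 grip 30 t 13.5
0.150 act 0.143 r 0.1099 Ft 4.8 Fr -1.6 grip 30 t 13.8
0.175 act 0.161 r 0.1099 Ft 7.0 Fr -3.2 grip 30 t 14.0
0.200 act 0.189 r 0.1099 Ft 6.4 Fr -3.5 grip 30 t 14.3
0.225 act 0.218 r 0.1098 Ft 4.6 Fr -1.7 grip 30 t 14.5
0.250 act 0.247 r 0.1098 Ft 2.8 Fr -1.9 grip 30 t 14.8
0.275 act 0.275 r 0.1098 Ft 2.6 Fr -2.2 grip 30 t 15.0
0.300 act 0.292 r 0.1098 Ft 6.9 Fr -3.6 grip 30 t 15.3
0.325 act 0.310 r 0.1097 Ft 7.2 Fr -2.9 grip 30 t 15.5
0.350 act 0.338 r 0.1097 Ft 6.7 Fr -5.2 grip 30 t 15.8
0.375 act 0.366 r 0.1097 Ft 5.2 Fr -2.7 grip 30 t 16.0
0.400 act 0.395 r 0.1097 Ft 3.7 Fr -4.6 grip 30 t 16.3
0.425 act 0.423 r 0.1096 Ft 2.9 Fr -3.9 grip 30 t 16.5
0.450 act 0.441 r 0.1096 Ft 5.6 Fr -5.0 grip 30 t 16.8
0.475 act 0.458 r 0.1096 Ft 6.4 Fr -5.3 grip 30 t 17.0
0.500 act 0.485 r 0.1096 Ft 6.6 Fr -2.8 grip 30 t 17.3
0.525 act 0.514 r 0.1096 Ft 5.8 Fr -5.7 grip 30 t 17.5
0.550 act 0.543 r 0.1095 Ft 3.6 Fr -5.0 grip 30 t 17.8
0.575 act 0.571 r 0.1095 Ft 3.2 Fr -6.9 grip 30 t 18.0
0.600 act 0.590 r 0.1095 Ft 5.4 Fr -5.0 grip 30 t 18.3
```

Four notches show, at about 0.135, 0.285, 0.433 and 0.58 measured, so the lever's true angle is about 0.015 more than measured. I'll go on to the fifth.

```bash
python3 - <<'E'
from h import *
swing([.625,.65,.675,.7,.72,.735,.745])
wait(.6); swing([.745])
p=read_camera("scene");save(p,"s3.png",(180,130,440,290),3)
p=read_camera("top");save(p,"t3.png",(210,110,450,290),3.3)
E
```

```text
0.625 act 0.607 r 0.1095 Ft 7.2 Fr -3.9 grip 30 t 18.5
0.650 act 0.632 r 0.1095 Ft 7.2 Fr -6.3 grip 30 t 18.8
0.675 act 0.661 r 0.1094 Ft 6.6 Fr -4.8 grip 30 t 19.0
0.700 act 0.689 r 0.1094 Ft 3.9 Fr -5.8 grip 30 t 19.3
0.720 act 0.712 r 0.1094 Ft 3.1 Fr -7.6 grip 30 t 19.5
0.735 act 0.728 r 0.1094 Ft 3.4 Fr -6.1 grip 30 t 19.8
0.745 act 0.735 r 0.1094 Ft 3.9 Fr -5.6 grip 30 t 20.0
0.745 act 0.735 r 0.1094 Ft 4.3 Fr -6.3 grip 30 t 20.9
```

View pics/t3.png

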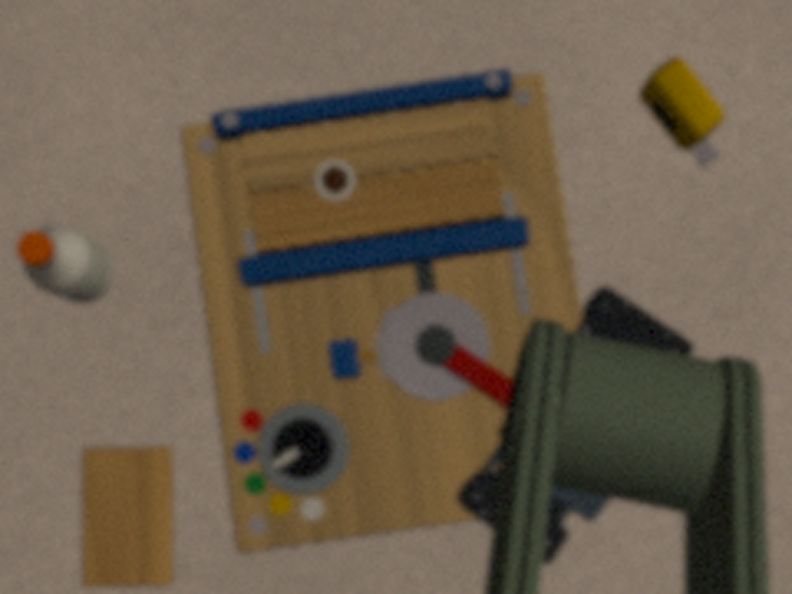

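View pics/s3.png

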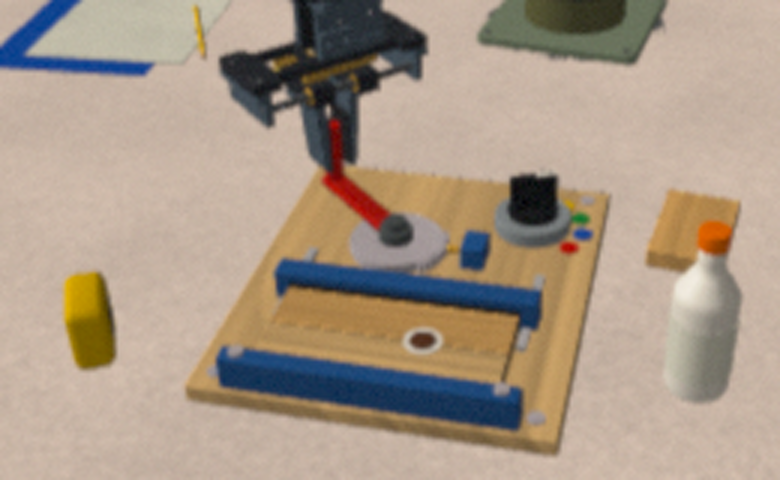

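The jaw, crop top row about 250, now just meets the boards. The lever is gripped between the fingers at about 0.75 rad, the dial points at green, and the bystanders have not moved.

```bash
python3 -c "
from plant import *
print(hand_in(), get_obs()['time_s'])"
```

```text
the job is handed in; nothing more can be done
the job is handed in; nothing more can be done
```

The job is handed in: the dial points at green, the fingers still hold the lever at the fifth click (about 0.75 rad by my estimate), and the glue, tape and offcut were not moved; the hand-in gave no verdict.

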